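# Lengthen the pan-lid rack by one hole

### The job

The big pan lid does not fit the telescopic lid rack (the rack with wire-hoop ends): lengthen that rack by one hole. Press its spring pin down flush with the tube and push the tube out by its raised thumb stop, until the pin springs back up through the next hole. Leave the similar board stand with the wooden end plates at the length it has.

Things in the scene. Friction and masses are not known exactly. Their poses are not given: they have to be found in the camera images.
- lid_pin_top (a point): Apex of the lid rack's round-headed steel spring pin (16 mm wide). Up, it is 57 mm above the worktop, 9 mm above the flat top of the 40 mm wide aluminium tube. The pin only goes up and down. x: along the tube, the way it moves out; z up. Rack fixed, its yaw varies. Fixed wire hoop (100 mm wide, to 103 mm high) 192 mm behind the pin (-x); moving hoop 98 mm ahead at first.
- lid_tube (a joint): How far the lid rack's tube is out, m: about 0 first, 0.060 with the pin in the next hole, 0.120 in the last. Holes 22 x 18 mm, 3 mm play. Thumb stop on the tube: crossbar 36 wide, 8 thick, 14 mm high, its near face 17 mm ahead (+x) of the first hole's centre. Closed fingertips on the pin, moving +x, push it. Rubs with 2 N; 10 to 15 N to ride over the flush pin. A pin that is up blocks it.
- lid_pin (a joint): How far the lid rack's pin is pressed down, m: 0 up, 0.009 flush with the tube's top, 0.012 under its 3 mm wall, 0.015 at its stop. Spring: 2.5 N to start, 6 N at flush. From flush, the moving hole's rear edge rides over the round head and the wall then keeps the pin down by itself until the next hole comes.
- board_tube (a joint): How far the tube of the board stand is out, m: about 0, to be left so. The board stand is the lid rack's twin beside it, with the same pin, stop and tube, but solid wooden plates (110 mm wide) for ends instead of wire hoops.

How it is judged:
By the outcome, as a careful person would: the job done as asked, in the order asked, and still so for the second after the job is handed in, with the robot touching nothing.
It also fails if it takes over 32 s, if anything falls off the work surface, if the arm or the gripper's body presses on something with over 40 N, if the wrist force passes 120 N, or if a joint passes its speed limit or range.

### The arm

A 6-joint arm with a two-finger parallel gripper is mounted at the origin on the work surface. World frame = base frame: x ahead of the robot, y to its left, z up, the work surface at z = 0. Lengths are in m, angles in rad, forces in N, time in s.
With the tool pointing down it reaches from about 0.35 to 0.775 m from the base axis. Payload 7.3 kg.
Tool frame: the origin (TCP) lies midway between the tips of the shut fingers; the grasp point (between the pads) lies 19 mm behind it; z points along the fingers, y is the line along which they close (so a half turn about z gives the same grasp; the last joint's range is limited). The gripper opens to 92 mm and grips with 3 to 60 N. Pads are 19 mm wide; open, the fingers measure 130 mm over their backs; the gripper's body (75 mm by 190 mm) begins 47 mm behind the grasp point.
Start: joints at [0.971, 0.342, 1.524, -0, 1.275, -0.146], TCP at [0.23, 0.472, 0.227] pointing down, gripper open.
Joint ranges: [-2.53, 2.53], [-0.77, 2.02], [0.04, 2.7], [-1, 4.14], [0.28, 2.66], [-3.11, 3.11]. Speed limits (rad/s): [2.57, 2.57, 3.14, 3.14, 3.14, 3.14].

### API

Orientations are given as [roll, pitch, yaw] about the fixed x, y, z axes, in that order (R = Rz(yaw) Ry(pitch) Rx(roll)).
In Python, from cell import monitor, vision, workorder gives the robot as it stands.
- The arm moves only by the tool move_arm, never from a script. Its argument "rows" is a list of rows, each a list of 5 numbers: the shift along the world's x, y, z in mm, then the turn about the world's z in rad, then the closure, from -1 (fully open) to 1 (shut). A call has 1 to 12 rows; each row shifts and turns the commanded pose from where the row before left it; what a row does not reach is not made up. A row lasts 1/10 s, in which the tool goes at most 50 mm and 8.59 degrees, less where a joint would pass 70% of its speed; a pose out of reach is approached as far as the arm can. A call is refused whole if a number of a shift passes 50 or a number of a turn 0.15, either way. A call with a gripper value outside its range is refused whole. The fingers move at their own pace and stop on an object; "newtons" is the grip in N (left out, the last holds). Time passes only in rows, so rows that do not move let the fingers close. It gives the time, the measured TCP pose, the force, the opening and the grip force at its end, in the units of the state.
- monitor.observe(): the state, without advancing time (a new reading comes with each control period).
- vision.read_camera(name): name is "side" or "top" or "wrist"; returns the picture (480x640x3 uint8, red, green, blue); there is no depth.
- vision.get_calibration(name): a dict with "K" (3x3 intrinsics, pixels), "T" (4x4, takes a point from camera to world coordinates); the wrist camera has in their place "mount" (4x4, takes a point from camera to tool coordinates, whose origin is the TCP and whose axes are the flange's). Camera axes: x right, y up, looking along -z (the intrinsics and any distortion apply to the point x, -y, -z); pixel columns grow to the right and rows downward; lengths in m; the calibration is good to about 2 mm. A picture is of the moment at which its call begins: read the wrist's pose just before it. get_calibration takes no time and is no camera call.
- workorder.hand_in(): hands the job in; it is judged then, once.
The state is a dict: "time": time; "qpos": joint angles; "qvel": joint speeds; "joint_efforts": joint torques, N m; "tool_pos": TCP position; "tool_rot": TCP orientation; "contact_force": force on the tool from outside, world axes, zero at the start; "torque": the same for the moment, N m; "opening": finger opening in m; "grip_force": force on a finger pad.
Only numpy, scipy, OpenCV 4.12 (cv2) and the standard library are available. Lean on these libraries where they do the work, as an engineer would, in place of code of your own. Each camera call takes 0.05 s, during which the arm holds its last target. There are 200 camera calls.

## Working session

There is one attempt and no reset: what is moved stays moved. The work goes in short steps, Python scripts to look and compute and a tool call to move; the robot and the scene stay as the last step left them, time stands still between calls to the robot, and variables do not carry over. Pictures are saved under pics/ and viewed, at most 10 in all, crops included, and the job is handed in when it is done.

Besides the shell and the picture viewer there is one more tool, called after "Emit:" by a JSON object that holds its "method" and its "body". move_arm: Moves the arm, as the interface text tells. Its arguments: {"type":"object","properties":{"rows":{"type":"array","items":{"type":"array","items":{"type":"number"}}},"newtons":{"type":"number"}},"required":["rows"]}

```bash
mkdir -p pics; cat > h.py <<'E'
import numpy as np, cv2
from cell import monitor, vision, workorder
def ray(name,uv):
    c=vision.get_calibration(name);K=c["K"];T=np.array(c["T"])
    d=np.linalg.inv(K)@[uv[0],uv[1],1]; d=np.array([d[0],-d[1],-d[2]])
    return T[:3,3],T[:3,:3]@d
def onplane(name,uv,z):
    o,d=ray(name,uv);return o+d*(z-o[2])/d[2]
def save(img,fn): cv2.imwrite('pics/'+fn,cv2.cvtColor(img,cv2.COLOR_RGB2BGR))
E
python3 - <<'E'
from h import *
s=monitor.observe();print(s)
save(vision.read_camera("top"),"top0.png");save(vision.read_camera("side"),"side0.png")
for n in("top","side","wrist"):print(n,vision.get_calibration(n))
E
```

```text
{'time': 0.0, 'qpos': array([ 9.71003666e-01,  3.42716357e-01,  1.52503278e+00, -3.91943796e-06,
        1.27538580e+00, -1.46004894e-01]), 'qvel': array([-0.00032626, -0.00011248, -0.00071769,  0.00067423, -0.00171921,
        0.00079946]), 'joint_efforts': array([ 6.20807623e-04, -4.31233978e+01, -2.44224447e+01,  7.19093322e-02,
        5.58792707e-02, -1.26956065e-04]), 'tool_pos': array([0.22989471, 0.47153149, 0.22604276]), 'tool_rot': array([-3.14006624e+00, -2.20673137e-04,  2.68780586e+00]), 'contact_force': array([ 0.33893678, -0.6336337 ,  0.85995878]), 'torque': array([0.02054776, 0.00396924, 0.01834613]), 'grip_force': 0.0, 'opening': 0.09179818672205187}
top {'K': array([[612.81141828,   0.        , 306.31546842],
       [  0.        , 612.81141828, 230.29971647],
       [  0.        ,   0.        ,   1.        ]]), 'T': array([[ 0.02812915,  0.98435746, -0.1739228 ,  0.41238389],
       [-0.99959965,  0.02823075, -0.00189016,  0.00562   ],
       [ 0.00304938,  0.17390634,  0.98475748,  0.81972963],
       [ 0.        ,  0.        ,  0.        ,  1.        ]])}
side {'
[... 227 characters left out ...]
     [-0.6147383 ,  0.50291488, -0.60759645, -0.531996  ],
       [ 0.01772943,  0.778963  ,  0.6268192 ,  0.64403677],
       [ 0.        ,  0.        ,  0.        ,  1.        ]])}
wrist {'K': array([[402.30640388,   0.        , 315.10304324],
       [  0.        , 402.30640388, 235.62161918],
       [  0.        ,   0.        ,   1.        ]]), 'mount': array([[ 7.74780032e-04,  9.56633732e-01,  2.91292468e-01,
         7.89958462e-02],
       [ 9.99999594e-01, -8.75254687e-04,  2.14624295e-04,
        -4.73860304e-04],
       [ 4.60271938e-04,  2.91292183e-01, -9.56634022e-01,
        -1.57725269e-01],
       [ 0.00000000e+00,  0.00000000e+00,  0.00000000e+00,
         1.00000000e+00]])}
```

View pics/top0.png

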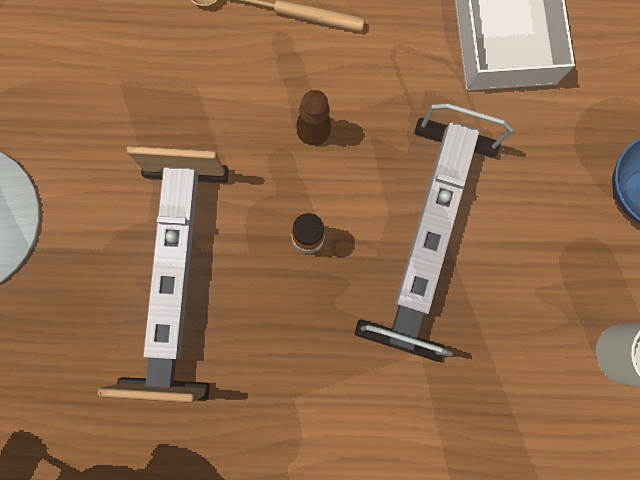

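View pics/side0.png

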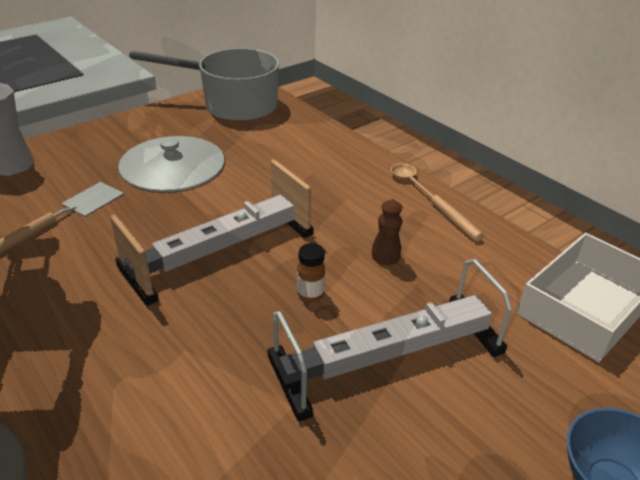

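The top view shows the wire-hoop lid rack at right, with its pin near (444,197), its holes at (432,240) and (419,285), and the stop just above the pin. The board stand is at left. In the side view the lid pin is near (421,320).

```bash
python3 - <<'E'
from h import *
p=onplane("top",(444,196),.055);h1=onplane("top",(432,240.5),.048);h2=onplane("top",(419.5,285),.048)
print(p,h1,h2,onplane("side",(421,320),.055))
d=p-h2;print(np.arctan2(d[1],d[0]))
# refine axis by white mask
for n,b in(("top",(390,115,490,315)),):
    im=vision.read_camera(n);hsv=cv2.cvtColor(im,cv2.COLOR_RGB2HSV)
    m=((hsv[...,1]<40)&(hsv[...,2]>120)).astype(np.uint8);k=np.zeros_like(m);k[b[1]:b[3],b[0]:b[2]]=1;m*=k
    c=max(cv2.findContours(m,0,2)[0],key=cv2.contourArea);q=cv2.boxPoints(cv2.minAreaRect(c))
    print(cv2.contourArea(c),[onplane(n,u,.048)[:2].round(4) for u in q])
    # tube side-edge fits between the holes
    e=[]
    for r in range(205,300,3):
        x=np.where(m[r])[0]
        if len(x): e.append((onplane(n,(x[0],r),.048),onplane(n,(x[-1]+1,r),.048)))
    e=np.array(e)
    for i in(0,1): f=np.polyfit(e[:,i,0],e[:,i,1],1);print(np.arctan(f[0]),np.polyval(f,p[0]))
E
```

```text
[ 0.59709399 -0.16792792  0.055     ] [ 0.54006944 -0.15356357  0.048     ] [ 0.48282664 -0.13738563  0.048     ] [ 0.59565372 -0.17365298  0.055     ]
-0.2611823018714629
5914.5 [array([ 0.4582, -0.1061]), array([ 0.7018, -0.1734]), array([ 0.6901, -0.2174]), array([ 0.4477, -0.148 ])]
-0.2771554441419424 -0.14666400180020167
-0.27811939900816535 -0.19129353129976037
```

Emit:
{"method": "move_arm", "body": {"rows": [[18, -32, 0, 0.009, 1], [18, -32, 0, 0.009, 1], [18, -32, 0, 0.009, 1], [18, -32, 0, 0.009, 1], [18, -32, 0, 0.009, 1], [18, -32, 0, 0.009, 1], [18, -32, 0, 0.009, 1], [18, -32, 0, 0.009, 1], [18, -32, 0, 0.009, 1], [18, -32, 0, 0.009, 1]]}}

```text
time: 1.15
tool_pos: [0.4105, 0.1505, 0.2267]
tool_rot: [3.142, -0.0, 2.778]
contact_force: [1.4, 1.0, -0.2]
opening: 0.0164
grip_force: 0.0
```

Emit:
{"method": "move_arm", "body": {"rows": [[18, -32, -7, 0.009, 1], [18, -32, -7, 0.009, 1], [18, -32, -7, 0.009, 1], [18, -32, -7, 0.009, 1], [18, -32, -7, 0.009, 1], [18, -32, -7, 0.009, 1], [18, -32, -7, 0.009, 1], [18, -32, -7, 0.009, 1], [18, -32, -7, 0.009, 1], [18, -32, -7, 0.009, 1], [0, 0, 0, 0, 1], [0, 0, 0, 0, 1]]}}

```text
time: 2.35
tool_pos: [0.5896, -0.1684, 0.1557]
tool_rot: [3.141, -0.002, 2.866]
contact_force: [0.0, -0.1, -0.7]
opening: 0.0007
grip_force: 0.0
```

```bash
python3 - <<'E'
from h import *
s=monitor.observe();im=vision.read_camera("wrist");save(im,"w1.png");save(vision.read_camera("side"),"s1.png")
print(s["tool_pos"],s["tool_rot"],s["contact_force"],s["opening"],s["time"])
np.save("w1.npy",np.r_[s["tool_pos"],s["tool_rot"]])
E
```

```text
[ 0.58964788 -0.16835521  0.15574155] [ 3.14099617e+00 -2.03871804e-03  2.86638252e+00] [ 0.02686369 -0.13322632 -0.67294588] 0.0006637954262395803 2.35
```

View pics/w1.png

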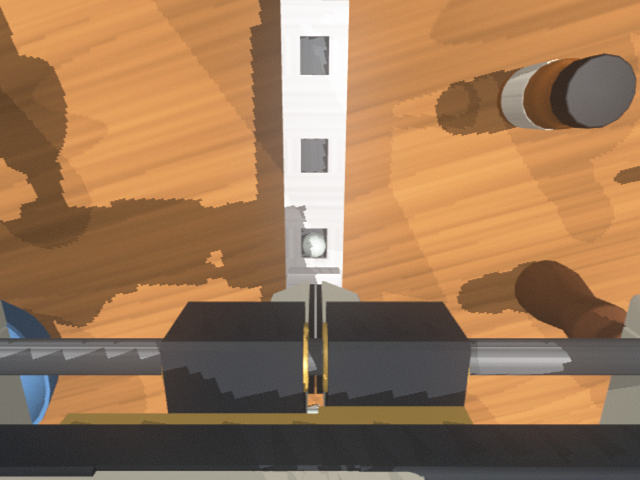

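The wrist view shows the pin at (314,242) and the holes at (314,155) and (314,55). The stop's near edge is at about row 269. The tool is well aligned with the tube.

```bash
python3 - <<'E'
from h import *
from scipy.spatial.transform import Rotation as R
w=np.load("w1.npy");T=np.eye(4);T[:3,:3]=R.from_euler('xyz',w[3:]).as_matrix();T[:3,3]=w[:3]
c=vision.get_calibration("wrist");M=T@c["mount"]
def P(u,z):
    d=np.linalg.inv(c["K"])@[*u,1];d=M[:3,:3]@[d[0],-d[1],-d[2]];return M[:3,3]+d*(z-M[2,3])/d[2]
p=P((314,242),.055);h1=P((314,155),.048);h2=P((314,55.5),.048);print(p,h1,h2,P((314,267),.062))
print(np.arctan2(*(h1-h2)[1::-1]), h1+(h1-h2),p-w[:3])
E
```

```text
[ 0.59306764 -0.17056348  0.055     ] [ 0.53805792 -0.15504515  0.048     ] [ 0.48075375 -0.13886251  0.048     ] [ 0.60781875 -0.17471282  0.062     ]
-0.27523189214600646 [ 0.59536208 -0.17122779  0.048     ] [ 0.00341976 -0.00220826 -0.10074155]
```

Emit:
{"method": "move_arm", "body": {"rows": [[2, -1, -20, 0, 1], [2, -1, -25, 0, 1], [1, 0, -25, 0, 1], [0, 0, -15, 0, 1], [0, 0, -8, 0, 1], [0, 0, 0, 0, 1]]}}

```text
time: 3.05
tool_pos: [0.5946, -0.169, 0.0633]
tool_rot: [3.141, -0.002, 2.869]
contact_force: [-0.6, 0.5, 0.0]
opening: 0.0003
grip_force: 0.0
```

Emit:
{"method": "move_arm", "body": {"rows": [[0, 0, -3, 0, 1], [0, 0, -3, 0, 1], [0, 0, -3, 0, 1], [0, 0, -3, 0, 1], [0, 0, 0, 0, 1]]}}

```text
time: 3.55
tool_pos: [0.5956, -0.1703, 0.0521]
tool_rot: [3.141, 0.001, 2.868]
contact_force: [0.9, 1.0, 3.5]
opening: 0.0004
grip_force: 2.0
```

Emit:
{"method": "move_arm", "body": {"rows": [[0, 0, -2, 0, 1], [0, 0, -2, 0, 1], [0, 0, -1, 0, 1], [0, 0, 0, 0, 1], [0, 0, 0, 0, 1]]}}

```text
time: 4.05
tool_pos: [0.5958, -0.1703, 0.0473]
tool_rot: [-3.142, 0.002, 2.868]
contact_force: [1.4, 1.4, 5.8]
opening: 0.0005
grip_force: 3.8
```

Emit:
{"method": "move_arm", "body": {"rows": [[0, 0, -1, 0, 1], [0, 0, 0, 0, 1], [0, 0, 0, 0, 1]]}}

```text
time: 4.35
tool_pos: [0.5958, -0.1703, 0.0465]
tool_rot: [-3.142, 0.002, 2.868]
contact_force: [0.5, 0.5, 6.8]
opening: 0.0003
grip_force: 4.0
```

Emit:
{"method": "move_arm", "body": {"rows": [[0, 0, -1, 0, 1], [0, 0, 0, 0, 1], [0, 0, 0, 0, 1]]}}

```text
time: 4.65
tool_pos: [0.5958, -0.1703, 0.0455]
tool_rot: [-3.142, 0.002, 2.868]
contact_force: [1.0, 0.9, 7.7]
opening: 0.0002
grip_force: 4.2
```

```bash
python3 - <<'E'
from h import *
w=vision.read_camera("wrist")[200:330,220:420];s=vision.read_camera("side")[230:400,330:530]
save(np.vstack([cv2.resize(w,(600,300)),cv2.resize(s,(600,300),interpolation=2)]) if 0 else np.hstack([cv2.resize(w,(400,260)),cv2.resize(s,(400,340),interpolation=2)[:260]]),"c1.png")
E
```

```text
(no output)
```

View pics/c1.png

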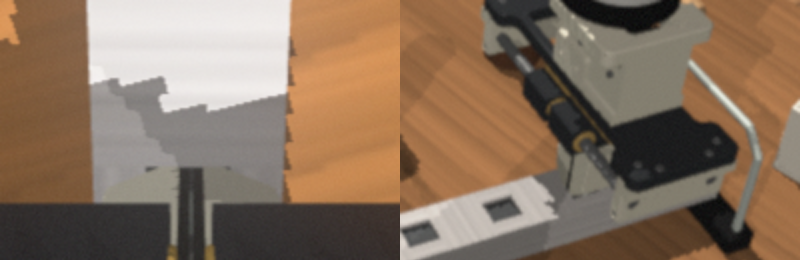

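Tapered fingertips have sunk slightly into the hole, so I'll raise them to flush height before pushing.

Emit:
{"method": "move_arm", "body": {"rows": [[0, 0, 2, 0, 1], [0, 0, 1, 0, 1], [0, 0, 0, 0, 1]]}}

```text
time: 5.05
tool_pos: [0.5956, -0.1703, 0.0483]
tool_rot: [-3.142, 0.001, 2.868]
contact_force: [1.3, 1.3, 5.8]
opening: 0.0004
grip_force: 2.8
```

Emit:
{"method": "move_arm", "body": {"rows": [[1.9, -0.5, 0, 0, 1], [1.9, -0.5, 0, 0, 1], [0, 0, 0, 0, 1]]}}

```text
time: 5.35
tool_pos: [0.5976, -0.1708, 0.0477]
tool_rot: [3.142, -0.003, 2.868]
contact_force: [-4.6, 0.9, 8.5]
opening: 0.0002
grip_force: 4.2
```

Emit:
{"method": "move_arm", "body": {"rows": [[0, 0, 0.7, 0, 1], [0, 0, 0, 0, 1]]}}

```text
time: 5.55
tool_pos: [0.5977, -0.1708, 0.0483]
tool_rot: [3.142, -0.003, 2.868]
contact_force: [-3.8, 1.2, 5.3]
opening: 0.0003
grip_force: 2.9
```

Emit:
{"method": "move_arm", "body": {"rows": [[0, 0, 0.7, 0, 1], [0, 0, 0, 0, 1]]}}

```text
time: 5.75
tool_pos: [0.5977, -0.1708, 0.0489]
tool_rot: [3.142, -0.003, 2.868]
contact_force: [-3.3, 1.1, 5.7]
opening: 0.0002
grip_force: 2.7
```

Emit:
{"method": "move_arm", "body": {"rows": [[1.9, -0.5, 0, 0, 1], [0, 0, 0, 0, 1]]}}

```text
time: 5.95
tool_pos: [0.5997, -0.1714, 0.0488]
tool_rot: [3.142, -0.003, 2.868]
contact_force: [-4.1, 0.5, 5.2]
opening: 0.0005
grip_force: 2.7
```

Emit:
{"method": "move_arm", "body": {"rows": [[1.9, -0.5, 0, 0, 1], [0, 0, 0, 0, 1]]}}

```text
time: 6.15
tool_pos: [0.6016, -0.1719, 0.0488]
tool_rot: [3.142, -0.003, 2.868]
contact_force: [-2.9, 0.4, 5.2]
opening: 0.0003
grip_force: 2.7
```

Emit:
{"method": "move_arm", "body": {"rows": [[0, 0, -1, 0, 1], [0, 0, 0, 0, 1]]}}

```text
time: 6.35
tool_pos: [0.6016, -0.1719, 0.0483]
tool_rot: [-3.142, -0.003, 2.868]
contact_force: [-3.7, 0.8, 6.9]
opening: 0.0003
grip_force: 3.7
```

Emit:
{"method": "move_arm", "body": {"rows": [[1.9, -0.5, 0, 0, 1], [1.9, -0.5, 0, 0, 1], [0, 0, 0, 0, 1]]}}

```text
time: 6.65
tool_pos: [0.6052, -0.1729, 0.0482]
tool_rot: [-3.142, -0.003, 2.868]
contact_force: [-4.8, 1.2, 9.4]
opening: 0.0003
grip_force: 4.3
```

Emit:
{"method": "move_arm", "body": {"rows": [[1.9, -0.5, 0, 0, 1], [1.9, -0.5, 0, 0, 1], [0, 0, 0, 0, 1]]}}

```text
time: 6.95
tool_pos: [0.6089, -0.174, 0.0482]
tool_rot: [-3.141, -0.003, 2.868]
contact_force: [-4.3, 0.5, 8.1]
opening: 0.0002
grip_force: 4.1
```

Emit:
{"method": "move_arm", "body": {"rows": [[1.9, -0.5, 0, 0, 1], [1.9, -0.5, 0, 0, 1], [0, 0, 0, 0, 1]]}}

```text
time: 7.25
tool_pos: [0.6103, -0.1743, 0.0482]
tool_rot: [-3.141, -0.009, 2.868]
contact_force: [-14.6, 3.1, 14.2]
opening: 0.0005
grip_force: 8.8
```

```bash
python3 - <<'E'
from h import *
s=monitor.observe();np.save("w2.npy",np.r_[s["tool_pos"],s["tool_rot"]])
w=vision.read_camera("wrist");save(w,"w2.png")
print(s["contact_force"])
t=vision.read_camera("top")[100:370,340:540]
save(np.hstack([cv2.resize(w[60:330,220:420],(400,540)),cv2.resize(t,(400,540),interpolation=2)]),"c2.png")
E
```

```text
[-14.56627446   3.10974772  14.18508193]
```

View pics/c2.png

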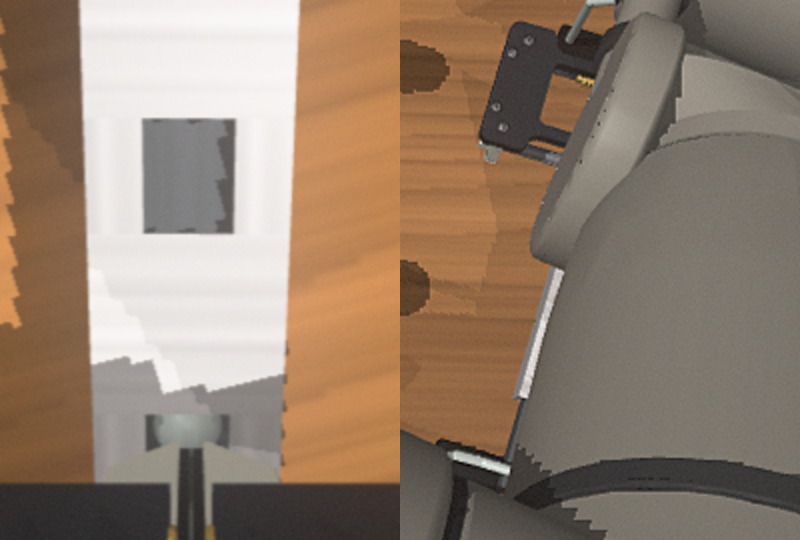

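The wrist crop shows the pin's head at about (189,430), visible behind the fingertips and against the hole's rear edge. The tips slid past it and it is coming up. I'll measure the tip's real footprint.

```bash
python3 - <<'E'
from h import *
from scipy.spatial.transform import Rotation as R
w=np.load("w2.npy");c=vision.get_calibration("wrist");M=c["mount"]
Rt=R.from_euler('xyz',w[3:]).as_matrix()
def P(u,z): # in tool frame, plane height z above tube-level tip
    d=np.linalg.inv(c["K"])@[*u,1];d=M[:3,:3]@[d[0],-d[1],-d[2]];o=M[:3,3];return o+d*((w[2]-z)-o[2])/d[2]
f=lambda x,y:(220+x/2,60+y/2)
for n,u,z in(("tip rear",f(190,447),.0482),("tipL",f(165,452),.0482),("tipR",f(215,452),.0482),("hole rear",f(190,414),.048),("holeL",f(146,420),.048),("holeR",f(230,420),.048),("pin top rear",f(189,413),.055),("hole1 near",f(189,233),.048),("hole1 far",f(189,119),.048)): print(n,(P(u,z)*1e3).round(1))
E
```

```text
tip rear [ 9.8 -0.5 -0. ]
tipL [ 8.6 -5.9 -0. ]
tipR [ 8.6  4.8 -0. ]
hole rear [17.2 -0.5  0.2]
holeL [15.9 -9.8  0.2]
holeR [15.9  7.9  0.2]
pin top rear [20.2 -0.7 -6.8]
hole1 near [55.3 -0.8  0.2]
hole1 far [76.8 -0.8  0.2]
```

The tip and hole geometry shows the tube is already about 8 mm out, with the hole's rear edge riding over the pin head. I'll push on.

Emit:
{"method": "move_arm", "body": {"rows": [[1.9, -0.5, 0, 0, 1], [0, 0, 0, 0, 1]]}}

```text
time: 7.55
tool_pos: [0.6109, -0.1745, 0.0482]
tool_rot: [-3.141, -0.012, 2.868]
contact_force: [-19.3, 4.7, 16.9]
opening: 0.0002
grip_force: 11.4
```

Emit:
{"method": "move_arm", "body": {"rows": [[1.9, -0.5, 0, 0, 1], [0, 0, 0, 0, 1]]}}

```text
time: 7.75
tool_pos: [0.6167, -0.1762, 0.0483]
tool_rot: [-3.141, -0.002, 2.868]
contact_force: [-0.1, -0.7, 2.5]
opening: 0.0004
grip_force: 1.6
```

Emit:
{"method": "move_arm", "body": {"rows": [[3.8, -1.1, 0.5, 0, 1], [3.8, -1.1, 0.5, 0, 1], [3.8, -1.1, 0, 0, 1], [3.8, -1.1, 0, 0, 1], [3.8, -1.1, 0, 0, 1], [3.8, -1.1, 0, 0, 1], [3.8, -1.1, 0, 0, 1], [3.8, -1.1, 0, 0, 1], [3.8, -1.1, 0, 0, 1], [0, 0, 0, 0, 1]]}}

```text
time: 8.75
tool_pos: [0.6521, -0.1862, 0.0484]
tool_rot: [3.141, -0.001, 2.868]
contact_force: [-0.0, -0.1, -1.2]
opening: 0.0002
grip_force: 0.0
```

Emit:
{"method": "move_arm", "body": {"rows": [[1.9, -0.5, 0, 0, 1], [1.9, -0.5, 0, 0, 1], [0, 0, 0, 0, 1]]}}

```text
time: 9.05
tool_pos: [0.6561, -0.187, 0.0488]
tool_rot: [3.141, -0.0, 2.868]
contact_force: [-0.2, -0.8, 0.5]
opening: 0.0004
grip_force: 0.0
```

Emit:
{"method": "move_arm", "body": {"rows": [[1.9, -0.5, 0, 0, 1], [1.9, -0.5, 0, 0, 1], [0, 0, 0, 0, 1]]}}

```text
time: 9.35
tool_pos: [0.6597, -0.188, 0.049]
tool_rot: [3.141, -0.0, 2.868]
contact_force: [-1.3, 0.4, 0.2]
opening: 0.0009
grip_force: 0.6
```

```bash
python3 - <<'E'
from h import *
s=monitor.observe();w=vision.read_camera("wrist");print(s["tool_pos"],s["contact_force"])
save(cv2.resize(w[20:330,220:420],(380,589)),"c3.png")
E
```

```text
[ 0.65972575 -0.18797587  0.04899591] [-1.32855196  0.36383162  0.22655222]
```

View pics/c3.png

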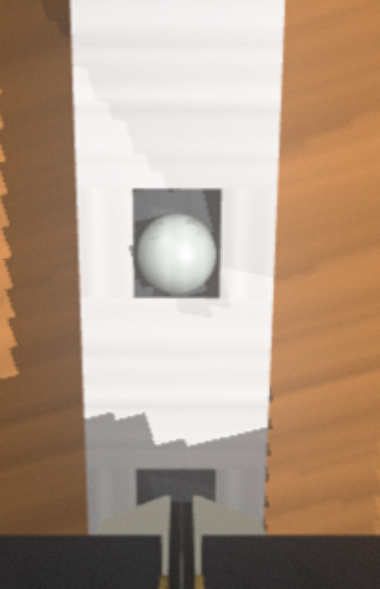

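The pin is up in the next hole, with its head at (176,253) inside the hole outline. I'll retreat and lift.

Emit:
{"method": "move_arm", "body": {"rows": [[-1.5, 0.4, 1, 0, 1], [-2, 0.5, 3, 0, 1], [0, 0, 20, 0, 1], [0, 0, 30, 0, 1], [0, 0, 40, 0, 1], [-30, 10, 40, 0, 1], [-30, 30, 20, 0, 1], [-30, 40, 0, 0, 1], [-30, 40, 0, 0, 1], [-30, 40, 0, 0, 1], [0, 0, 0, 0, 1], [0, 0, 0, 0, 1]]}}

```text
time: 10.6
tool_pos: [0.5069, -0.0267, 0.2034]
tool_rot: [3.142, 0.002, 2.87]
contact_force: [-0.3, -0.0, 1.2]
opening: 0.0004
grip_force: 0.0
```

```bash
python3 - <<'E'
from h import *
s=monitor.observe();print(s["tool_pos"],s["contact_force"],s["time"])
t=vision.read_camera("top")[80:380,80:560];d=vision.read_camera("side")[160:430,100:560]
save(np.vstack([cv2.resize(t,(480,300)),cv2.resize(d,(480,282))]),"c4.png")
E
```

```text
[ 0.50687309 -0.02669833  0.20342076] [-0.30816489 -0.00642252  1.1514932 ] 10.6
```

View pics/c4.png

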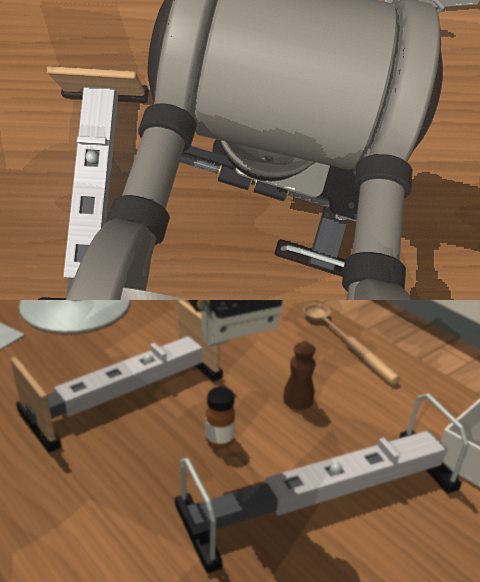

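The side view shows the lid rack one hole longer, with its pin standing up in the middle hole at (335,468). The board stand is unchanged.

```bash
python3 -c "
from cell import workorder
print(workorder.hand_in())"
```

```text
the job is handed in; nothing more can be done
None
```

The lid rack is one hole longer with its pin up in the next hole, the board stand was left as it was, and the job was handed in at about 10.7 s with the arm clear of everything.

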